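# Snap a hose clip shut with bench-held pliers

## Robot

A 6-joint arm with a two-finger parallel gripper is mounted at the origin on the work surface. World frame = base frame: x ahead of the robot, y to its left, z up, the work surface at z = 0. Lengths are in m, angles in rad, forces in N, time in s.
With the tool pointing down it reaches from about 0.35 to 0.85 m from the base axis. Payload 8.1 kg.
Tool frame: the origin (TCP) lies at the centre of the arm's flange, where the gripper is bolted on; the fingertips stand 186 mm ahead of it and the grasp point (between the pads) lies 167 mm ahead of it; z points along the fingers, y is the line along which they close (so a half turn about z gives the same grasp; the last joint's range is limited). The gripper opens to 93 mm and grips with 3 to 60 N. Pads are 15 mm wide; open, the fingers measure 128 mm over their backs; the gripper's body (75 mm by 188 mm) begins 65 mm behind the grasp point.
Start: joints at [-1.246, 0.13, 1.488, -0, 1.523, -0.085], TCP at [0.239, -0.55, 0.405] pointing down, gripper open.
Joint ranges: [-2.96, 2.96], [-0.89, 2.26], [0.02, 2.5], [-1.34, 4.48], [0, 2.73], [-2.66, 2.66]. Speed limits (rad/s): [2.39, 2.39, 2.79, 3.14, 3.14, 3.14].

## Interface

Orientations are given as a rotation vector (axis times angle).
In Python, from plant import robot gives the robot as it stands.
- The arm moves only by the tool apply_moves, never from a script. Its argument "series" is a list of rows, each a list of 2 entries, a list of its own where there are three numbers: the shift along the tool's x, y, z in mm, then the turn, a rotation vector about the tool's x, y, z in rad. A call has 1 to 12 rows; each row shifts and turns the commanded pose from where the row before left it, along the tool's axes as they then stand; what a row does not reach is not made up. A row lasts 1/12 s, in which the tool goes at most 41.7 mm and 7.16 degrees, less where a joint would pass 70% of its speed; a pose out of reach is approached as far as the arm can. A call is refused whole if a number of a shift passes 41.7 or a number of a turn 0.125, either way. A call with a gripper value outside its range is refused whole. "claw" is the opening, from 0 (shut) to 1 (fully open), set as the call begins (left out, the last holds). The fingers move at their own pace and stop on an object; "newtons" is the grip in N (left out, the last holds). Time passes only in rows, so rows that do not move let the fingers close. It gives the time, the measured TCP pose, the force, the opening and the grip force at its end, in the units of the state.
- robot.read_state(): the state, without advancing time (a new reading comes with each control period).
- robot.read_camera(name): name is "scene" or "top" or "wrist"; returns (picture, depth): 400x640x3 uint8, blue, green, red; 400x640 float32, m along the optical axis (not along the pixel's ray), 0 where there is no reading.
- robot.calibration(name): a dict with "fx", "fy", "cx", "cy" (pixels), "extrinsics" (4x4, takes a point from world to camera coordinates). Camera axes: x right, y down, z forward; pixel columns grow to the right and rows downward; lengths in m; the calibration is good to about 2 mm. The wrist camera is an equidistant fisheye: a pixel r from the principal point sees the ray r / f radians off the axis. A picture is of the moment at which its call begins: read the wrist's pose just before it. calibration takes no time and is no camera call; for the wrist camera it gives the pose at the moment of the call.
- robot.close_job(): hands the job in; it is judged then, once.
The state is a dict: "t": time; "q": joint angles; "dq": joint speeds; "joint_torque": joint torques, N m; "tool_pos": TCP position; "orientation": TCP orientation; "force": force on the tool from outside, world axes, zero at the start; "wrist_torque": the same for the moment, N m; "opening": finger opening in m; "gripper_force": force on a finger pad.
Only numpy, scipy, OpenCV 4.12 (cv2) and the standard library are available. Lean on these libraries where they do the work, as an engineer would, in place of code of your own. Each camera call takes 0.05 s, during which the arm holds its last target. There are 200 camera calls.

## Task

Squeeze the handles of the orange-handled pliers together until the hose clip in their jaws snaps shut around its pipe, then let go and move clear so that the handles spring open again. The clip in the blue-handled pliers must stay open.

Things in the scene. Friction and masses are not known exactly. Their poses are not given: they have to be found in the camera images.
- orange_grip (a point): Place to squeeze the orange-handled pliers: midway between the two handles, 55 mm above the table. The pliers lie flat on a fixed steel stand, handles towards the robot. x points along their centre line to the pivot (85 mm), jaws and clip ears (127 mm) and a grey upright 40 mm pipe (170 mm, top 85 mm above the table); z up; the handles close along y, one on each side.
- orange_handle (a joint): Closing of each orange handle (bars 12 mm thick, 46 to 64 mm above bare table; both move alike): 0 rad open, 0.15 closed (stop), clip snaps near 0.1; a spring reopens them. Width over both at the grip point 62 mm open, 37 mm closed; they spread to 78 mm at the free ends, 53 mm nearer the robot. Squeezing takes 3 to 5 N a side.
- orange_clip (a joint): Yellow plastic hose clip: a band 12 mm tall around the grey pipe with two ears between the jaws of the orange-handled pliers. Closing angle of each half: 0 rad open, 0.08 rad snapped shut. Past about 0.045 rad it snaps shut by itself and stays shut; short of that it is not locked and may spring back or stay part closed.
- blue_clip (a joint): The same clip in the blue-handled pliers, on a second identical stand to the left or right of the orange one (pivots 0.28 m or more apart). 0 rad open, 0.08 rad shut. It must stay open.

How it is judged:
On the way:
1. the clip is snapped shut by squeezing the orange handles (value of joint orange_handle above 0.07 rad and value of joint orange_clip above 0.06 rad), for 0.1 s.
At the end, for the whole second after the job is handed in: The orange pliers' clip is shut (over 0.06 rad), the orange handles are let go and open again (under 0.04 rad), and the blue pliers' clip is still open (under 0.03 rad) (value of joint orange_clip above 0.06 rad and value of joint orange_handle below 0.04 rad and value of joint blue_clip below 0.03 rad); the robot touches nothing.
It fails at once if the clip in the blue-handled pliers is pressed closed (value of joint blue_clip above 0.04 rad).
It also fails if it takes over 40 s, if anything falls off the work surface, if the arm or the gripper's body presses on something with over 40 N, if the wrist force passes 120 N, or if a joint passes its speed limit or range.

## Working session

There is one attempt and no reset: what is moved stays moved. The work goes in short steps, Python scripts to look and compute and a tool call to move; the robot and the scene stay as the last step left them, time stands still between calls to the robot, and variables do not carry over. Pictures are saved under pics/ and viewed, at most 10 in all, crops included, and the job is handed in when it is done.

Besides the shell and the picture viewer there is one more tool, called after ">>>" as name([rows], argument=value, ...), one row to a line, values as JSON. apply_moves: Moves the arm, as the interface text tells. Its arguments: {"type":"object","properties":{"series":{"type":"array"},"claw":{"type":"number"},"newtons":{"type":"number"}},"required":["series"]}

```bash
mkdir -p pics; cat > h.py <<'E'
import numpy as np,cv2
from plant import robot
def ray(c,u,v,z):
    E=np.array(c["extrinsics"]);R=E[:3,:3];t=E[:3,3];o=-R.T@t
    d=R.T@np.array([(u-c["cx"])/c["fx"],(v-c["cy"])/c["fy"],1]);return o+d*(z-o[2])/d[2]
E
python3 - <<'E'
from h import *
for n in("top","scene"):
    p,d=robot.read_camera(n);cv2.imwrite(f"pics/{n}0.png",p);np.save(n,d)
    c=robot.calibration(n);E=np.array(c["extrinsics"]);print(n,c["fx"],-E[:3,:3].T@E[:3,3],E[2,:3])
print(robot.read_state())
E
```

```text
top 379.49087190840436 [ 0.49995579 -0.04017032  0.79408335] [ 0.15083292  0.02996078 -0.98810515]
scene 435.68007508739726 [ 1.01755225 -0.63029487  0.60016325] [-0.43043719  0.6989156  -0.57117494]
{'t': 0.1, 'q': array([-1.24635776e+00,  1.31084573e-01,  1.48915697e+00,  1.29749208e-05,
        1.52299390e+00, -8.53886942e-02]), 'dq': array([ 0.00097602,  0.00018575, -0.0018564 , -0.00053805, -0.00107759,
        0.00292728]), 'joint_torque': array([ 1.16565785e-03, -5.61342466e+01, -4.93094802e+01,  7.70305283e-02,
        2.91944639e-02, -4.06991160e-05]), 'tool_pos': array([ 0.23903524, -0.55011004,  0.40380009]), 'orientation': array([-3.07426775e+00, -6.38926251e-01,  2.87337746e-04]), 'force': array([-0.01839271,  0.09804725, -0.98179085]), 'wrist_torque': array([ 0.02891424, -0.05297584,  0.00902932]), 'gripper_force': 0.0, 'opening': 0.09294600435676349}
```

View pics/top0.png

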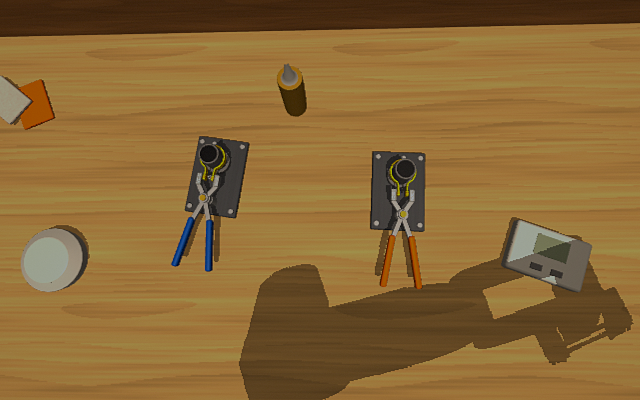

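View pics/scene0.png

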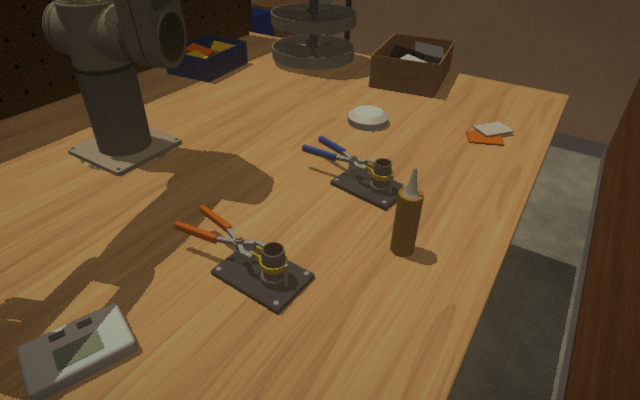

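The top view shows the orange pliers on the right, with handles around (384–418, 237–287), pivot (403,214) and pipe (404,169). The blue pliers are on the left, with their pivot at (202,198). The scene view agrees.

```bash
cat > m.py <<'E'
from h import *
p=cv2.imread("pics/top0.png");c=robot.calibration("top");hsv=cv2.cvtColor(p,cv2.COLOR_BGR2HSV)
m=cv2.inRange(hsv,(5,190,120),(14,255,255));m[:, :360]=0;m[:,440:]=0;m[:225]=0;m[295:]=0
n,l,s,ce=cv2.connectedComponentsWithStats(m)
L=[]
for i in range(1,n):
    if s[i,4]<60: continue
    v,u=np.nonzero(l==i);P=np.array([ray(c,a,b,.062)[:2] for a,b in zip(u,v)])
    f=cv2.fitLine(P.astype(np.float32),cv2.DIST_HUBER,0,.001,.001).ravel();print(s[i],P.mean(0),f,np.min(P@f[:2]),np.max(P@f[:2]))
    L.append((P.mean(0),f[:2]*np.sign(f[0])))
piv=ray(c,403,214,.062)[:2];pipe=ray(c,404.5,169,.085)[:2]
print("pivot",piv,"pipe",pipe,np.linalg.norm(pipe-piv))
(a,d1),(b,d2)=L[:2]
x=(d1+d2);x/=np.linalg.norm(x);t=np.linalg.solve(np.c_[d1,-d2],b-a);X=a+d1*t[0]
print("axis",np.degrees(np.arctan2(x[1],x[0])),"handle X",X)
w=pipe-piv;print("axis2",np.degrees(np.arctan2(w[1],w[0])))
for q in(X,piv):print("grip",q-.085*x)
w/=np.linalg.norm(w);print("grip from pipe",pipe-.170*w,pipe-.170*x)
E
python3 m.py
```

```text
[381 235  14  52 155] [ 0.48099894 -0.15012919] [ 0.9684532  -0.24919537  0.5002281  -0.15551153] 0.45631735454240696 0.5536821717403186
[409 236  13  53 139] [ 0.48005951 -0.20171634] [ 0.9961527   0.08763453  0.494075   -0.20153591] 0.4118177286712483 0.5089526505315426
pivot [ 0.57051786 -0.18270597] pipe [ 0.653864   -0.18435347] 0.08336241681204704
axis -4.7011824 handle X [ 0.63016381 -0.18851121]
axis2 -1.1324140905013882
grip [ 0.54544978 -0.18154469]
grip [ 0.48580383 -0.17573945]
grip from pipe [ 0.4838972  -0.18099375] [ 0.48443593 -0.17042043]
```

>>> apply_moves([
  [[0,0,0],[0,0,0.118]],
  [[0,0,0],[0,0,0.118]],
  [[0,0,0],[0,0,0.118]],
  [[0,0,0],[0,0,0.118]],
], claw=1, newtons=10)

```text
t: 0.43
tool_pos: [0.239, -0.5502, 0.4041]
orientation: [-3.139, 0.107, 0.001]
force: [-0.7, -0.5, -0.2]
opening: 0.0927
gripper_force: 0.0
```

>>> apply_moves([
  [[18.6,-32.4,0],[0,0,0]],
  [[18.6,-32.4,0],[0,0,0]],
  [[18.6,-32.4,0],[0,0,0]],
  [[18.6,-32.4,0],[0,0,0]],
  [[18.6,-32.4,0],[0,0,0]],
  [[18.6,-32.4,0],[0,0,0]],
  [[18.6,-32.4,0],[0,0,0]],
  [[18.6,-32.4,0],[0,0,0]],
  [[18.6,-32.4,0],[0,0,0]],
  [[18.6,-32.4,0],[0,0,0]],
  [[18.6,-32.4,0],[0,0,0]],
  [[18.6,-32.4,0],[0,0,0]],
])

```text
t: 1.43
tool_pos: [0.4865, -0.1743, 0.4044]
orientation: [-3.14, 0.098, 0.001]
force: [1.4, -0.8, 0.2]
opening: 0.0928
gripper_force: 0.0
```

>>> apply_moves([
  [[0,0,30],[0,0,0]],
  [[0,0,30],[0,0,0]],
  [[0,0,0],[0,0,0]],
  [[0,0,0],[0,0,0]],
])

```text
t: 1.77
tool_pos: [0.4852, -0.1756, 0.3429]
orientation: [-3.138, 0.097, 0.007]
force: [0.4, 0.1, 0.4]
opening: 0.0929
gripper_force: 0.0
```

```bash
python3 - <<'E'
from h import *
import pickle
s=robot.read_state();c=robot.calibration("wrist");p,d=robot.read_camera("wrist");cv2.imwrite("pics/w1.png",p);np.save("w1",d);pickle.dump((s,c),open("w1.pkl","wb"))
print(s["t"],s["tool_pos"],s["orientation"],s["q"],c["fx"])
E
```

```text
1.7667 [ 0.48518978 -0.17560801  0.34288534] [-3.13805239  0.09712776  0.0074003 ] [-4.46641246e-01 -5.73088035e-02  1.79439999e+00 -4.83764692e-05
  1.40963348e+00  1.18604642e+00] 309.70691628693146
```

View pics/w1.png

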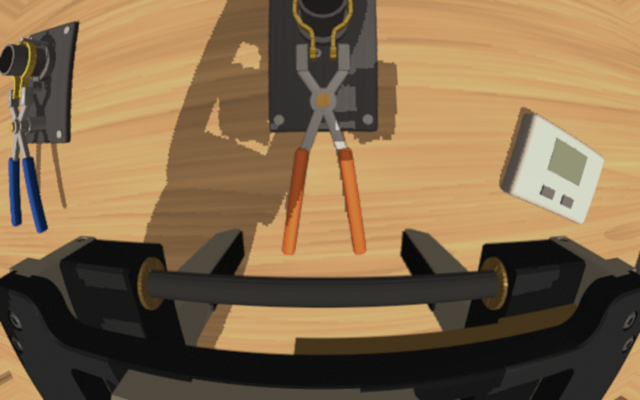

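The wrist view shows the orange handles at (303,152)–(289,252) and (345,152)–(360,252), the pivot at (322,100) and the clip above it. The fingers sit symmetrically about column 322. I'll measure these.

```bash
python3 - <<'E'
from h import *
import pickle
s,c=pickle.load(open("w1.pkl","rb"));E=np.array(c["extrinsics"]);R=E[:3,:3];o=-R.T@E[:3,3]
def fr(u,v,z):
    a=np.array([u-c["cx"],v-c["cy"]])/c["fx"];r=np.linalg.norm(a);d=R.T@np.r_[a/r*np.sin(r),np.cos(r)];return (o+d*(z-o[2])/d[2])[:2]
p=cv2.imread("pics/w1.png");h=cv2.cvtColor(p,cv2.COLOR_BGR2HSV);m=cv2.inRange(h,(3,170,90),(13,255,255));m[:145]=0;m[262:]=0;m[:,:270]=0;m[:,380:]=0
n,l,st,_=cv2.connectedComponentsWithStats(m);L=[]
for i in range(1,n):
    if st[i,4]<300: continue
    v,u=np.nonzero(l==i);P=np.array([fr(a,b,.062) for a,b in zip(u,v)],np.float32)
    f=cv2.fitLine(P,cv2.DIST_HUBER,0,.001,.001).ravel().astype(float);k=f[1]/f[0];L.append((f[3]-k*f[2],k));print(st[i],f,P[:,0].min(),P[:,0].max())
for x in(.44,.46,.485,.5):
    y=[a+k*x for a,k in L];print(x,y,np.mean(y),y[0]-y[1])
pv=fr(322,100,.066);print("pivot",pv,"grip@64mm? axis deg",np.degrees(np.arctan(np.mean([k for a,k in L]))), s["tool_pos"])
E
```

```text
[ 283  148   25  107 1190] [ 0.97610736 -0.21728872  0.49361697 -0.15266524] 0.43772632 0.5339494
[ 338  148   28  106 1190] [ 0.9937228   0.11187065  0.48299488 -0.20234363] 0.43458784 0.53140354
0.44 [np.float64(-0.14072970882416969), np.float64(-0.2071838768558789)] -0.1739567928400243 0.06645416803170923
0.46 [np.float64(-0.14518185674906928), np.float64(-0.2049323303616637)] -0.17505709355536647 0.05975047361259442
0.485 [np.float64(-0.1507470416551937), np.float64(-0.20211789724389465)] -0.17643246944954416 0.05137085558870094
0.5 [np.float64(-0.1540861525988684), np.float64(-0.2004292373732332)] -0.17725769498605082 0.0463430847743648
pivot [ 0.57279461 -0.18110712] grip@64mm? axis deg -3.1489549867158315 [ 0.48518978 -0.17560801  0.34288534]
```

>>> apply_moves([
  [[3,1,20],[0,0,0]],
  [[0,0,20],[0,0,0]],
  [[0,0,20],[0,0,0]],
  [[0,0,20],[0,0,0]],
  [[0,0,20],[0,0,0]],
  [[0,0,21],[0,0,0]],
  [[0,0,0],[0,0,0]],
  [[0,0,0],[0,0,0]],
  [[0,0,0],[0,0,0]],
])

```text
t: 2.57
tool_pos: [0.4899, -0.1782, 0.2262]
orientation: [3.139, -0.099, 0.004]
force: [-0.6, 0.2, -0.6]
opening: 0.0927
gripper_force: 0.0
```

>>> apply_moves([
  [[0,0,0],[0,0,0]],
  [[0,0,0],[0,0,0]],
  [[0,0,0],[0,0,0]],
  [[0,0,0],[0,0,0]],
  [[0,0,0],[0,0,0]],
  [[0,0,0],[0,0,0]],
], claw=0.42, newtons=12)

```text
t: 3.07
tool_pos: [0.4888, -0.1768, 0.2238]
orientation: [-3.139, 0.098, 0.001]
force: [-3.3, 2.9, 3.6]
opening: 0.0574
gripper_force: 3.4
```

>>> apply_moves([
  [[0,0,0],[0,0,0]],
  [[0,0,0],[0,0,0]],
  [[0,0,0],[0,0,0]],
  [[0,0,0],[0,0,0]],
  [[0,0,0],[0,0,0]],
  [[0,0,0],[0,0,0]],
  [[0,0,0],[0,0,0]],
  [[0,0,0],[0,0,0]],
])

```text
t: 3.73
tool_pos: [0.4881, -0.1768, 0.2232]
orientation: [-3.139, 0.097, 0.005]
force: [-6.1, 2.9, 5.0]
opening: 0.0394
gripper_force: 4.8
```

>>> apply_moves([
  [[0,0,0],[0,0,0]],
  [[0,0,0],[0,0,0]],
  [[0,0,0],[0,0,0]],
  [[0,0,0],[0,0,0]],
], claw=0.39)

```text
t: 4.07
tool_pos: [0.488, -0.1768, 0.2231]
orientation: [-3.139, 0.097, 0.006]
force: [-6.7, 3.8, 4.7]
opening: 0.0364
gripper_force: 5.1
```

```bash
python3 - <<'E'
from h import *
p,d=robot.read_camera("wrist");cv2.imwrite("pics/w2.png",p)
E
```

```text
(no output)
```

View pics/w2.png

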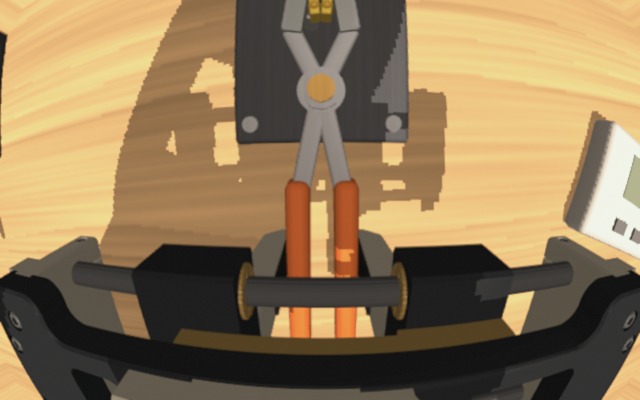

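The handles at (298,250) and (345,250) are parallel and closed. The yellow ears at (320,10) are pressed together, so the clip looks shut. Next I release and rise.

>>> apply_moves([
  [[0,0,0],[0,0,0]],
  [[0,0,0],[0,0,0]],
  [[0,0,0],[0,0,0]],
  [[0,0,0],[0,0,0]],
  [[0,0,0],[0,0,0]],
  [[0,0,0],[0,0,0]],
  [[0,0,0],[0,0,0]],
  [[0,0,0],[0,0,0]],
  [[0,0,0],[0,0,0]],
  [[0,0,0],[0,0,0]],
  [[0,0,0],[0,0,0]],
  [[0,0,0],[0,0,0]],
], claw=1)

```text
t: 5.12
tool_pos: [0.4889, -0.1774, 0.2237]
orientation: [3.14, -0.098, -0.0]
force: [0.4, -0.3, -0.5]
opening: 0.0928
gripper_force: 0.0
```

>>> apply_moves([
  [[0,0,-20],[0,0,0]],
  [[0,0,-20],[0,0,0]],
  [[0,0,-20],[0,0,0]],
  [[0,0,-20],[0,0,0]],
  [[0,0,-20],[0,0,0]],
  [[0,0,-21],[0,0,0]],
  [[0,0,0],[0,0,0]],
  [[0,0,0],[0,0,0]],
  [[0,0,0],[0,0,0]],
  [[0,0,0],[0,0,0]],
])

```text
t: 5.95
tool_pos: [0.4885, -0.1771, 0.3432]
orientation: [-3.139, 0.098, 0.003]
force: [-0.4, -0.1, -1.0]
opening: 0.093
gripper_force: 0.0
```

```bash
python3 - <<'E'
from h import *
p,d=robot.read_camera("wrist");cv2.imwrite("pics/w3.png",p);print(robot.read_state()["t"])
E
```

```text
6.0
```

View pics/w3.png

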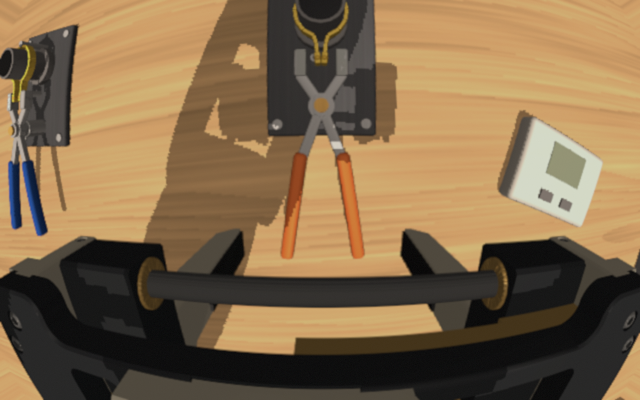

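The clip ears at (320,58) now sit together while the jaws are open. The handles have sprung open, to (288,255) and (358,255). The blue pliers are untouched, so I'm handing the job in.

```bash
python3 -c "
from plant import robot
print(robot.close_job())"
```

```text
the job is handed in; nothing more can be done
None
```

I squeezed the orange pliers until their clip closed, then let go and moved clear; the last picture shows the clip shut, the orange handles open and the blue pliers untouched, and the job is handed in (no verdict was returned).

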